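Find the socket that fits a recessed valve nut

TASK

The deck tap's middle handle is off and its valve nut has to come out, but nobody knows the nut's size: find out by trying which of the three deep sockets from the tray fits, and finish holding that one fully home on the nut, upright, without letting go of it. Sockets that do not fit go back on the tray, standing mouth down. Leave the other things on the table where they are.

Things in the scene. Friction and masses are not known exactly. Their poses are not given: they have to be found in the camera images.
- tap: Chrome deck tap, three valves in a row, fixed: deck plate 66 x 366 mm, round columns 59 mm wide, 100 mm apart along its y. Origin: on the table under the middle valve; x points to the sink, away from the robot; z up. Outer valves wear lever handles 97 mm tall over the table (bell 64 mm wide, levers towards +x); the middle one is bare. Empty spout outlet, 39 mm tall, 56 mm behind it.
- nut_seat (a point): Point on the middle valve's axis on the floor of its round brass well, 45 mm over the table; axes as the tap's. The hex nut stands on this floor, two of its six flats facing the tap's +x and -x; a brass stem 10 mm wide rises through it to 34 mm over the floor. The right socket goes down until its mouth is at this point.
- nut_top (a point): Centre of the nut's top, 10 mm over nut_seat: a socket too small stops here. The steel nut is 19, 24 or 30 mm across flats (its well 31.5, 39.5 or 49 mm wide); which one differs from start to start and is not reported.
- well_rim (a point): Centre of the well's rim (59 mm outer diameter), 20 mm over nut_seat: a socket too large for the nut is too wide for the well and stops here.
- tray: Shallow aluminium tray, fixed, 150 x 400 mm outside, rim 14 mm tall, walls and floor 3 mm thick. Origin: centre of its underside; long side along its y axis. The three sockets stand in a row along y, about 90 mm apart.
- socket_small: Deep hex socket, dark steel, about 160 g, standing mouth down. Round barrel 28 mm wide, 45 tall; above it a hex drive end 22 mm across flats, 45 tall (90 in all), square hole in its top. Bore for a 19 mm nut: 20.5 mm across flats, 42 deep, 3 mm lead-in. Origin: centre of the mouth; z up. Bore and drive end both have flats facing the body's +x and -x. Any yaw; the three change places.
- socket_medium: Deep hex socket, dark steel, about 250 g, standing mouth down. Round barrel 36 mm wide, 45 tall; above it a hex drive end 26 mm across flats, 45 tall (90 in all), square hole in its top. Bore for a 24 mm nut: 25.5 mm across flats, 42 deep, 3 mm lead-in. Origin: centre of the mouth; z up. Bore and drive end both have flats facing the body's +x and -x. Any yaw; the three change places.
- socket_large: Deep hex socket, dark steel, about 400 g, standing mouth down. Round barrel 45 mm wide, 45 tall; above it a hex drive end 32 mm across flats, 45 tall (90 in all), square hole in its top. Bore for a 30 mm nut: 31.5 mm across flats, 42 deep, 3 mm lead-in. Origin: centre of the mouth; z up. Bore and drive end both have flats facing the body's +x and -x. Any yaw; the three change places.
- handle: Bystander: the removed chrome lever handle standing on the tray's +y end, bell 64 mm in diameter, 52 mm tall, lever 78 mm long from its axis. Origin: centre of its underside.
- wrench: Bystander: steel open-ended wrench, 190 mm, lying on the robot's side of the tap. Origin: its middle, on the table.
- bottle: Bystander: clear water bottle on the sink side of the tap, 62 mm in diameter, 170 mm tall. Origin: centre of its underside.
- tub: Bystander: clear plastic tub of skewers, 106 mm in diameter, 70 mm tall (skewers to 85 mm), beyond the tray. Origin: centre of its underside.
- reindeer_a: Bystander: reindeer made of a potato, a pear and root legs, about 110 x 60 mm, 125 mm tall without its fennel antlers, standing on the sink side of the tap. Origin: on the table between its legs.
- reindeer_b: Bystander: a second such reindeer, beyond the tray. Origin: on the table between its legs.
Mind the look-alikes: they are no part of the job. Leave any blue look-alike of the socket_large alone.

How it is judged:
By the outcome, as a careful person would: the job done as asked, in the order asked, and still so for the second after the job is handed in, while the arm keeps its last pose, push and grip.
It also fails if it takes over 67 s, if anything falls off the work surface, if the arm or the gripper's body presses on something with over 40 N, if the wrist force passes 120 N, or if a joint passes its speed limit or range.

ROBOT

A 7-joint arm with a two-finger parallel gripper is mounted at the origin on the work surface. World frame = base frame: x ahead of the robot, y to its left, z up, the work surface at z = 0. Lengths are in mm, angles in rad, forces in N, time in s.
With the tool pointing down it reaches from about 400 to 875 mm from the base axis. Payload 4.4 kg.
Tool frame: the origin (TCP) lies on the centre line of the jaws, within the pads' length; the fingertips stand 25 mm ahead of it and the grasp point (between the pads) lies 6 mm ahead of it (ctrl.finger_overhang is the distance from the TCP to the fingertips, in mm); z points along the fingers, y is the line along which they close (so a half turn about z gives the same grasp; the last joint's range is limited). The gripper opens to 85 mm and grips with 20 to 120 N. Pads are 22 mm wide; open, the fingers measure 114 mm over their backs; the gripper's body (76 mm by 85 mm) begins 54 mm behind the grasp point. The pads swing forward as they close: fully open they stand 13 mm farther back than shut.
Start: joints at [-1.374, 0.628, 0.038, 1.517, -0.027, 0.996, -0.02], TCP at [168.836, 627.704, 234.013] pointing down, gripper open.
Joint ranges: [-3.06, 3.06], [-0.37, 2.12], [-1.25, 1.32], [0.18, 2.47], [-1.1, 4.24], [0.23, 1.98], [-2.94, 2.94]. Speed limits (rad/s): [2.57, 2.57, 3.14, 3.14, 3.14, 3.14, 3.14].

INTERFACE

Orientations are given as [roll, pitch, yaw] about the fixed x, y, z axes, in that order (R = Rz(yaw) Ry(pitch) Rx(roll)).
In Python, from cell import ctrl gives the robot as it stands. The module is installed in compiled form; this text tells all that it offers.
- The arm moves only by the tool play_rows, never from a script. Its argument "targets" is a list of rows, each a list of 5 numbers: the closure, from 0 (fully open) to 1 (shut), then the shift along the tool's x, y, z in cm, then the turn about the tool's z in degrees. In form: [[gripper, dx, dy, dz, spin], ...]. A call has 1 to 10 rows; each row is the pose to reach, as a shift and turn from the pose commanded when the call began, along the tool's axes at that moment; what a row does not reach only later rows make up. A row lasts 1/10 s, in which the tool goes at most 50 mm and 8.59 degrees, less where a joint would pass 70% of its speed; a pose out of reach is approached as far as the arm can. A call with a gripper value outside its range is refused whole. The fingers move at their own pace and stop on an object; the grip force is fixed at half the most. Time passes only in rows, so rows that repeat a pose let the fingers close. It gives the time, the measured TCP pose, the force, the opening and the grip force at its end, in the units of the state.
- ctrl.read_state(): the state, without advancing time (a new reading comes with each control period).
- ctrl.get_image(name): name is "scene" or "top" or "wrist"; returns (picture, depth): 400x640x3 uint8, red, green, blue; 400x640 float32, mm along the optical axis (not along the pixel's ray), 0 where there is no reading.
- ctrl.calibration(name): a dict with "vfov" (degrees; the focal length in pixels is half the picture's height over the tangent of half this angle, whatever the lens; pixels are square), "cx", "cy" (the principal point, pixels), "extrinsics" (4x4, takes a point from camera to world coordinates); the wrist camera has in their place "mount" (4x4, takes a point from camera to tool coordinates, whose origin is the TCP and whose axes are the flange's). Camera axes: x right, y down, z forward; pixel columns grow to the right and rows downward; lengths in mm; the calibration is good to about 2 mm. The wrist camera is an equidistant fisheye: a pixel r from the principal point sees the ray r / f radians off the axis. A picture is of the moment at which its call begins: read the wrist's pose just before it. calibration takes no time and is no camera call.
- ctrl.finish_job(): hands the job in; it is judged then, once.
Trained networks look in the newest picture that a camera, given by its name, has taken for a name from the list of things; names that differ only in an ending like _2 or _b are one class to them, and where a whole thing is asked for, a point or a joint stands for the part that bears it (a point fixed in the world has none). Each returns a list of dicts, best first, with "confidence" (0 to 1); they miss things now and then, are a little off and sometimes report something else, mostly with a low value. They report only what shows in the picture. A call takes as long as a camera call. They do not tell look-alikes from the thing itself.
- ctrl.search_frame(camera, name): "bbox" ([left, top, right, bottom] in pixels, round what is visible of it).
- ctrl.trace(camera, name): "pixels" (400x640 bool, what is visible of it) and "bbox" ([left, top, right, bottom] in pixels, round what is visible of it).
The state is a dict: "clock": time; "qpos": joint angles; "qd": joint speeds; "tau": joint torques, N m; "eef_pos": TCP position; "tool_rot": TCP orientation; "force": force on the tool from outside, world axes, zero at the start; "torque": the same for the moment, N m; "width": finger opening in mm; "gripper_force": force on a finger pad.
Only numpy, scipy, OpenCV 4.12 (cv2) and the standard library are available. Lean on these libraries where they do the work, as an engineer would, in place of code of your own. Each camera call takes 0.05 s, during which the arm holds its last target. There are 200 camera calls.

## Working session

There is one attempt and no reset: what is moved stays moved. The work goes in short steps, Python scripts to look and compute and a tool call to move; the robot and the scene stay as the last step left them, time stands still between calls to the robot, and variables do not carry over. Pictures are saved under pics/ and viewed, at most 10 in all, crops included, and the job is handed in when it is done.

Besides the shell and the picture viewer there is one more tool, called after "Emit:" by a JSON object that holds its "name" and its "arguments", one argument or row to a line. play_rows: Moves the arm, as the interface text tells. Its arguments: {"type":"object","properties":{"targets":{"type":"array"}},"required":["targets"]}

```bash
mkdir -p pics
cat > h.py <<'E'
from cell import ctrl
import numpy as np, cv2
def cloud(cam):
    st=ctrl.read_state(); im,d=ctrl.get_image(cam); c=ctrl.calibration(cam)
    f=200/np.tan(np.radians(c['vfov'])/2)
    v,u=np.mgrid[0:400,0:640].astype(float)
    x=(u-c['cx'])/f; y=(v-c['cy'])/f
    if 'mount' in c:
        r=np.hypot(x,y)+1e-9; k=np.tan(np.minimum(r,1.5))/r; x,y=x*k,y*k
        from scipy.spatial.transform import Rotation as R
        T=np.eye(4); T[:3,:3]=R.from_euler('xyz',st['tool_rot']).as_matrix(); T[:3,3]=st['eef_pos']; E=T@np.array(c['mount'])
    else: E=np.array(c['extrinsics'])
    P=np.stack([x*d,y*d,d],-1)@E[:3,:3].T+E[:3,3]
    P[d<=0]=np.nan
    return im,P
E
python3 - <<'E'
from h import *
print(ctrl.read_state(), ctrl.finger_overhang)
for n in ('top','scene'):
    im,P=cloud(n); np.savez(f'{n}.npz',im=im,P=P)
    cv2.imwrite(f'pics/{n}0.png',im[:,:,::-1])
    for t in ('tap','tray','socket_small','socket_medium','socket_large','handle'):
        for q in ctrl.trace(n,t)[:3]:
            m=q['pixels']; p=P[m]; p=p[~np.isnan(p[:,0])]
            print(n,t,round(q['confidence'],2),np.round(q['bbox']),np.round(np.median(p,0)) if len(p) else '', np.round(np.percentile(p[:,2],98)) if len(p) else '')
E
```

```text
{'clock': 0.0, 'qpos': array([-1.37378657,  0.62931154,  0.03844173,  1.51835899, -0.02698166,
        0.99631806, -0.01998277]), 'qd': array([-1.67362067e-04, -1.16655927e-03, -1.35417453e-04, -2.55772158e-05,
        9.92661487e-06,  1.10748051e-03,  5.34137380e-04]), 'tau': array([-6.26925048e-04, -5.63382411e+01,  1.22588307e+00, -1.93451339e+01,
        1.09504117e-02,  1.00495797e-02,  2.40972673e-05]), 'eef_pos': array([168.68270914, 627.09056261, 233.11439332]), 'tool_rot': array([-3.13971511e+00,  3.81664285e-05,  2.87881053e+00]), 'force': array([0.67462825, 0.51842004, 0.39109461]), 'torque': array([-0.0658189 , -0.03657468, -0.00547679]), 'gripper_force': 0.0, 'width': 85.18719381597862} 25.0
top tap 0.78 [105. 180. 268. 242.] [575. 260.  38.] 99.0
top tap 0.73 [456. 248. 482. 260.] [ 484. -352.   66.] 96.0
top tray 0.59 [317. 206. 496. 304.] [ 483. -249.    4.] 15.0
top tray 0.49 [106. 179. 265. 243.] [576. 259.  39.] 99.0
top socket_small 0.73 [456. 249. 484. 259.] [ 484. -352.   69.] 96.0
top socket_medium 0.87 [417. 238. 440. 256.] [ 502. -266.   78.] 96.0
top socket_large 0.66 [372. 244. 399. 261.] [ 496. -172.   91.] 96.0
top socket_large 0.59 [330. 158. 347. 181.] [681. -85.  85.] 93.0
top handle 0.93 [327. 202. 356. 255.] [529. -81.  48.] 59.0
top handle 0.39 [456. 248. 482. 260.] [ 484. -352.   66.] 96.0
top handle 0.34 [105. 178. 266. 241.] [575. 261.  38.] 99.0
scene tap 0.6 [385. 210. 514. 258.] [596. 283.  37.] 98.0
scene tray 0.65 [192. 168. 335. 236.] [ 501. -232.    3.] 39.0
scene socket_small 0.54 [184. 196. 217. 244.] [ 634. -378.   79.] 123.0
scene socket_small 0.49 [216. 171. 231. 203.] [ 496. -358.   51.] 95.0
scene socket_medium 0.82 [242. 177. 257. 209.] [ 516. -272.   48.] 94.0
scene socket_medium 0.69 [404. 195. 465. 209.] [459. 263.   6.] 10.0
scene socket_large 0.98 [275. 180. 292. 208.] [ 513. -177.   52.] 95.0
scene handle 0.89 [307. 196. 327. 224.] [546. -83.  40.] 57.0
```

Run:
```python
from h import *
a=np.load('top.npz');P=a['P'];im=a['im']
v=cv2.resize(im[150:320,90:510],(800,324),interpolation=cv2.INTER_CUBIC)
cv2.imwrite('pics/topc.png',v[:,:,::-1])
x,y,z=P[...,0],P[...,1],P[...,2]
for n,c in (('s',(484,-352)),('m',(502,-266)),('l',(496,-172)),('blue',(681,-85))):
    m=(np.hypot(x-c[0],y-c[1])<40)&(z>85)&(z<100); r=cv2.minAreaRect(P[m][:,:2].astype(np.float32)); print(n,r,np.median(P[m],0).round(1),im[m].mean(0).round(),m.sum())
m=(x>430)&(x<640)&(y<-20)&(y>-480)&(z>7)&(z<20);print('trayrim',cv2.minAreaRect(P[m][:,:2].astype(np.float32)))
# tap
m=(x>450)&(x<720)&(y>40)&(y<480)&(z>55)
n,l=cv2.connectedComponents(m.astype(np.uint8))
for i in range(1,n):
    p=P[l==i]
    if len(p)>15: print(len(p),np.nanmedian(p,0).round(),p.min(0).round(),p.max(0).round())
m=(x>450)&(x<720)&(y>60)&(y<460)&(z>10)&(z<30);print('deck',cv2.minAreaRect(P[m][:,:2].astype(np.float32)))
```

```text
s ((484.6083984375, -358.77587890625), (22.773286819458008, 22.121662139892578), 71.91059875488281) [ 484.1 -358.1   93.4] [46. 45. 43.] 109
m ((503.4594421386719, -273.6678771972656), (26.791484832763672, 27.546295166015625), 86.76583862304688) [ 502.7 -272.9   93.5] [53. 52. 50.] 146
l ((496.3162841796875, -178.23538208007812), (31.765844345092773, 34.548851013183594), 21.2960147857666) [ 496.  -178.3   93.6] [56. 56. 53.] 210
blue ((690.0197143554688, -87.44453430175781), (36.13977813720703, 31.362377166748047), 4.927676200866699) [689.3 -87.5  90.5] [ 38.  61. 111.] 189
trayrim ((535.0767822265625, -237.45826721191406), (209.5014190673828, 420.72625732421875), 0.30721575021743774)
814 [688.  82. 119.] [667.  56.  55.] [719. 117. 173.]
482 [696. 189. 114.] [664. 161.  58.] [720. 239. 159.]
825 [586. 172.  90.] [553. 141.  55.] [660. 209. 103.]
867 [570. 359.  90.] [537. 340.  55.] [648. 396. 102.]
239 [576. 273.  65.] [547. 242.  55.] [604. 300.  70.]
104 [576. 269.  57.] [565. 256.  55.] [591. 285.  85.]
deck ((561.0069580078125, 221.14857482910156), (238.46255493164062, 403.3956604003906), 30.365726470947266)
```

View pics/topc.png

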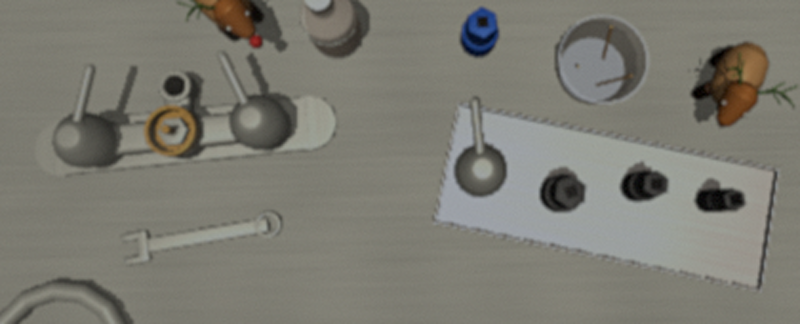

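View pics/scene0.png

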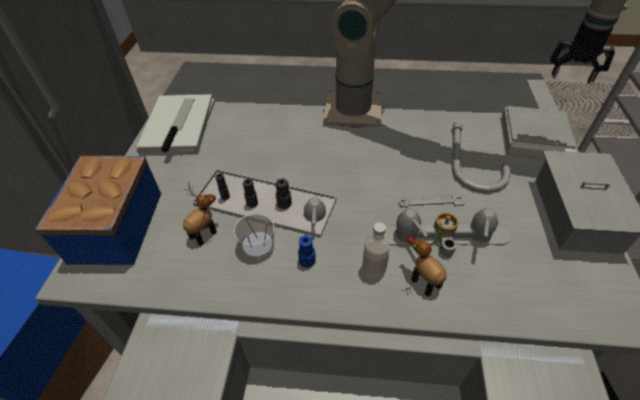

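The top view shows the tap at left, with its brass well near crop (170,130). The tray is at right with the large, medium and small sockets, and the blue look-alike is behind it. I'll look at the well first, since it lies on the way.

```bash
cat >> h.py <<'E'
def go(p,yaw=None):
    """shift in tool axes (cm) and spin (deg) from now to TCP p / tool yaw (rad)"""
    from scipy.spatial.transform import Rotation as R
    s=ctrl.read_state(); M=R.from_euler('xyz',s['tool_rot'])
    d=M.inv().apply(np.array(p)-s['eef_pos'])/10
    sp=0 if yaw is None else -np.degrees((yaw-s['tool_rot'][2]+np.pi)%(2*np.pi)-np.pi)
    return d.round(2),round(float(sp),1)
E
python3 - <<'E'
from h import *
c=ctrl.calibration('wrist');print(c['vfov'],c['cx'],c['cy'],np.array(c['mount']).round(2))
print(go((540,270,260)))
E
```

```text
65.70646984690485 315.3219298111661 203.5571179611102 [[  -0.     -0.96   -0.28   69.76]
 [   1.      0.     -0.      0.27]
 [   0.     -0.28    0.96 -139.49]
 [   0.      0.      0.      1.  ]]
(array([-45.14, -24.9 ,  -2.6 ]), 0.0)
```

Emit:
{"name": "play_rows", "arguments": {
  "targets": [
    [0,-46,-25.5,-2,0],
    [0,-46,-25.5,0,0],
    [0,-46,-25.5,0,0],
    [0,-46,-25.5,0,0],
    [0,-46,-25.5,2,0],
    [0,-46,-25.5,2,0],
    [0,-46,-25.5,4,0],
    [0,-46,-25.5,4,0],
    [0,-46,-25.5,4,0],
    [0,-46,-25.5,4,0]
  ]
}}

```text
clock: 1.7
eef_pos: [527.7, 280.3, 198.4]
tool_rot: [3.141, 0.0, 2.879]
force: [0.2, 0.3, -0.8]
width: 85.3
gripper_force: 0.0
```

Run:
```python
from h import *
im,P=cloud('wrist'); np.savez('w1.npz',im=im,P=P); print(ctrl.read_state()['eef_pos'],ctrl.read_state()['qpos'].round(2))
cv2.imwrite('pics/w1.png',im[:,:,::-1])
x,y,z=P[...,0],P[...,1],P[...,2]
hsv=cv2.cvtColor(im,cv2.COLOR_RGB2HSV)
b=(hsv[...,1]>110)&(hsv[...,0]>8)&(hsv[...,0]<30)&(np.hypot(x-576,y-270)<60)
rim=b&(z>58)&(z<75)
print('rim',b.sum(),rim.sum(),np.nanmedian(z[rim]), cv2.minEnclosingCircle(P[rim][:,:2].astype(np.float32)))
r=P[rim]; c,R0=cv2.minEnclosingCircle(r[:,:2].astype(np.float32)); rr=np.hypot(r[:,0]-c[0],r[:,1]-c[1]); print(np.percentile(rr,[1,5,20,50,95]))
m=(np.hypot(x-c[0],y-c[1])<30)
print(np.histogram(z[m],bins=np.arange(40,90,3)))
n=m&(z>51)&(z<59); nr=P[n]; print('nut',len(nr), cv2.minAreaRect(nr[:,:2].astype(np.float32)),np.median(z[n]))
# bells
for s in (1,-1):
    q=(z>80)&(z<110)&(abs(y-270-s*95)<40)&(abs(x-576)<60)
    print('bell',q.sum(),np.nanmedian(P[q],0), P[q].min(0) if q.any() else'',P[q].max(0) if q.any() else '')
```

```text
[535.04148567 270.04210119 197.28279104] [-0.55  0.6   0.05  1.71 -0.02  0.84  0.8 ]
rim 1980 968 64.05460307916027 ((577.447265625, 272.4907531738281), 29.637115478515625)
[ 4.23103654 23.86708292 24.88457582 26.34623197 28.87637046]
(array([ 43, 596, 195, 138, 539, 274, 141, 410, 518,  13,  15,  16,  74,
        16,   0,   0]), array([40, 43, 46, 49, 52, 55, 58, 61, 64, 67, 70, 73, 76, 79, 82, 85, 88]))
nut 903 ((574.7820434570312, 270.7005920410156), (54.097347259521484, 54.391761779785156), 65.94518280029297) 54.51804068520602
bell 2054 [564.99364296 366.93712677  92.06081   ] [544.58664177 347.31392033  80.03592821] [606.19535808 395.80026049  98.31685187]
bell 1083 [595.41502982 188.5703991   91.59161749] [565.26777333 166.78378402  80.01348061] [635.96643131 201.48503261  98.07191171]
```

View pics/w1.png

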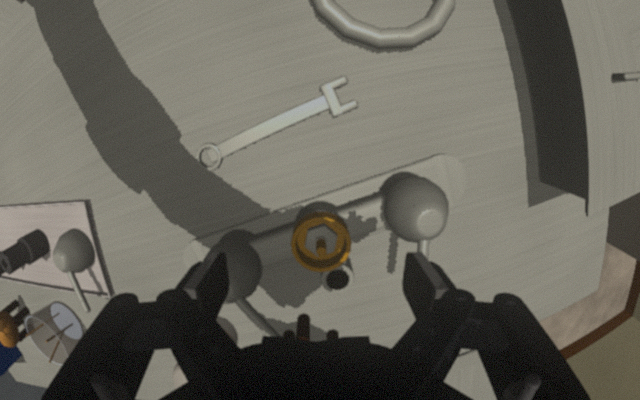

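The view gives an inner rim radius of about 24.5 mm around pixel (321,240). That is a 49 mm well, so the large socket is the likely fit. I'll refine the nut pose and work out the move to the large socket.

```bash
cat >> h.py <<'E'
def hexfit(p,prior):
    h=cv2.convexHull(p.astype(np.float32))[:,0]; best=[]
    for a in np.arange(0,60,1.):
        w=[np.ptp(h@[np.cos(t),np.sin(t)]) for t in np.radians(a+np.array([0,60,120]))]; best.append((sum(w)/3,a,np.round(w,1)))
    return sorted(best,key=lambda b:b[0])[:3], cv2.minEnclosingCircle(h)
def circ(p,R,c0):
    from scipy.optimize import least_squares
    return least_squares(lambda c:np.hypot(*(p-c).T)-R,c0,loss='soft_l1').x
E
python3 - <<'E'
from h import *
a=np.load('w1.npz');P=a['P'];im=a['im'];x,y,z=P[...,0],P[...,1],P[...,2]
c=np.array([577.4,272.5])
rim=(z>61.5)&(z<68)&(np.hypot(x-c[0],y-c[1])<33)&(np.hypot(x-c[0],y-c[1])>21)
p=P[rim][:,:2]; th=np.arctan2(*(p-c).T[::-1]); r=np.hypot(*(p-c).T)
for f,R,nm in ((max,29.5,'outer'),(min,24.5,'inner')):
    e=[];
    for k in range(36):
        s=(th>-np.pi+k*np.pi/18)&(th<-np.pi+(k+1)*np.pi/18)
        if s.sum()>3: i=np.flatnonzero(s)[(np.argmax if f is max else np.argmin)(r[s])]; e.append(p[i])
    e=np.array(e); q=circ(e,R,c); print(nm,len(e),q,np.hypot(*(e-q).T).mean(),np.hypot(*(e-q).T).std())
n=(np.hypot(x-c[0],y-c[1])<20)&(z>52)&(z<58); print('nut',n.sum(),hexfit(P[n][:,:2],0))
d=(x>480)&(x<680)&(y>60)&(y<480)&(z>0)
print(np.histogram(z[d],bins=np.arange(0,60,3)))
print(go((450,-178,210)))
E
```

```text
outer 36 [577.50151275 272.05367073] 29.193870812110035 0.3546090357521769
inner 36 [577.54382118 272.08303987] 24.20349504454687 0.32267995989584713
nut 570 ([(np.float64(30.894529196364157), np.float64(4.0), array([31.1, 30.7, 30.9])), (np.float64(30.901337185906886), np.float64(3.0), array([31. , 30.8, 30.9])), (np.float64(30.90169346598215), np.float64(5.0), array([31.1, 30.6, 31. ]))], ((577.6910400390625, 271.8852844238281), 17.253549575805664))
(array([7274, 1979, 2864,   90,  105,  149,  176,  177,  201,  162,  259,
        457, 2544,  329,  327,  510,  261,  437,  629]), array([ 0,  3,  6,  9, 12, 15, 18, 21, 24, 27, 30, 33, 36, 39, 42, 45, 48,
       51, 54, 57]))
(array([ -3.98, -45.44,  -1.01]), 0.0)
```

Emit:
{"name": "play_rows", "arguments": {
  "targets": [
    [0,-4,-45.5,-1,0],
    [0,-4,-45.5,-1,0],
    [0,-4,-45.5,-1,0],
    [0,-4,-45.5,-1,0],
    [0,-4,-45.5,-1,0],
    [0,-4,-45.5,-1,0],
    [0,-4,-45.5,-1,0],
    [0,-4,-45.5,-1,0],
    [0,-4,-45.5,-1,0],
    [0,-4,-45.5,-1,0]
  ]
}}

```text
clock: 2.75
eef_pos: [444.9, -175.1, 208.9]
tool_rot: [-3.138, 0.001, 2.868]
force: [0.1, 0.5, 0.5]
width: 85.5
gripper_force: 0.0
```

Emit:
{"name": "play_rows", "arguments": {
  "targets": [
    [0,0,0,0,0],
    [0,0,0,0,0]
  ]
}}

```text
clock: 2.95
eef_pos: [447.1, -166.4, 208.4]
tool_rot: [3.141, -0.0, 2.88]
force: [1.0, 0.3, -0.2]
width: 85.5
gripper_force: 0.0
```

Run:
```python
from h import *
im,P=cloud('wrist'); np.savez('w2.npz',im=im,P=P); s=ctrl.read_state();print(s['eef_pos'],s['tool_rot'],s['qpos'].round(2))
cv2.imwrite('pics/w2.png',im[:,:,::-1])
x,y,z=P[...,0],P[...,1],P[...,2]
for nm,c in (('l',(496,-178)),('m',(503,-273))):
    t=(np.hypot(x-c[0],y-c[1])<32)&(z>86)&(z<100)
    if t.sum()>20: print(nm,t.sum(),np.median(P[t],0),hexfit(P[t][:,:2],0))
```

```text
[ 447.26087014 -165.91443269  208.35115513] [ 3.14050347e+00 -1.51042488e-04  2.88169000e+00] [ 0.27  0.42  0.04  2.02 -0.03  0.71  1.64]
l 1011 [ 495.99804133 -178.69920282   92.4051805 ] ([(np.float64(32.69154182017408), np.float64(20.0), array([33.2, 31.6, 33.3])), (np.float64(32.70813657317513), np.float64(19.0), array([33.1, 31.7, 33.4])), (np.float64(32.709037757092844), np.float64(21.0), array([33.2, 31.7, 33.2]))], ((497.6551513671875, -179.33566284179688), 18.209808349609375))
m 215 [ 505.74445001 -265.00698504   92.07052365] ([(np.float64(20.79832170801242), np.float64(10.0), array([24.4, 11.8, 26.2])), (np.float64(20.812121789648632), np.float64(11.0), array([24.2, 12. , 26.2])), (np.float64(20.847068329225106), np.float64(12.0), array([24. , 12.2, 26.4]))], ((506.359130859375, -271.482666015625), 13.897889137268066))
```

View pics/w2.png

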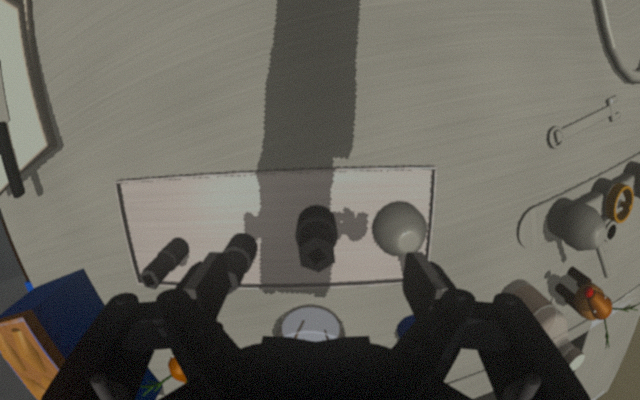

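The picture shows the large socket top at about (317,255), clear between the fingers. The hex flats are at 20° plus multiples of 60°, so the closing direction should be 80°.

Run:
```python
from h import *
print(go((497.3,-179.2,80),np.radians(170)), ctrl.read_state()['clock'])
```

```text
(array([-5.180e+00, -1.000e-02,  1.283e+01]), -4.9) 3.0
```

Emit:
{"name": "play_rows", "arguments": {
  "targets": [
    [0,-3,0,3,-5],
    [0,-5.2,0,5,-5],
    [0,-5.2,0,6,-5],
    [0,-5.2,0,8,-5],
    [0,-5.2,0,10,-5],
    [0,-5.2,0,12,-5],
    [0,-5.2,0,12.8,-5],
    [0,-5.2,0,12.8,-5],
    [0,-5.2,0,12.8,-5]
  ]
}}

```text
clock: 3.9
eef_pos: [497.3, -180.9, 81.0]
tool_rot: [3.141, 0.001, 2.967]
force: [-0.0, -0.3, -0.9]
width: 85.4
gripper_force: 0.0
```

Emit:
{"name": "play_rows", "arguments": {
  "targets": [
    [1,0,0,0,0],
    [1,0,0,0,0],
    [1,0,0,0,0],
    [1,0,0,0,0],
    [1,0,0,0,0],
    [1,0,0,0,0],
    [1,0,0,0,0],
    [1,0,0,0,0]
  ]
}}

```text
clock: 4.7
eef_pos: [497.3, -181.5, 81.1]
tool_rot: [3.141, 0.001, 2.966]
force: [0.1, 0.0, 5.7]
width: 30.5
gripper_force: 59.0
```

Emit:
{"name": "play_rows", "arguments": {
  "targets": [
    [1,0,0,-2,0],
    [1,0,0,-4,0],
    [1,0,0,-7,0],
    [1,0,0,-10,0],
    [1,0,0,-13,0],
    [1,0,0,-16,0],
    [1,0,0,-17,0],
    [1,0,0,-17,0]
  ]
}}

```text
clock: 5.5
eef_pos: [497.3, -181.7, 251.0]
tool_rot: [-3.141, 0.002, 2.966]
force: [-0.5, 0.3, -4.7]
width: 30.8
gripper_force: 61.0
```

Run:
```python
from h import *
s=ctrl.read_state(); print(s['eef_pos'],s['width'],s['gripper_force'],s['force'])
print(go((577.6,272,245),np.radians(154)))
```

```text
[ 497.27092197 -181.68699113  251.02991171] 30.822031752448886 60.98671365951304 [-0.45559405  0.34131481 -4.65486512]
(array([2.000e-02, 4.607e+01, 5.900e-01]), 15.9)
```

Emit:
{"name": "play_rows", "arguments": {
  "targets": [
    [1,0,3,0,2],
    [1,0,7,0,4],
    [1,0,11.5,0,6],
    [1,0,16,0,8],
    [1,0,20.5,0,10],
    [1,0,25,0,12],
    [1,0,29.5,0,14],
    [1,0,34,0,16],
    [1,0,38.5,0,16],
    [1,0,42,0,16]
  ]
}}

```text
clock: 6.5
eef_pos: [568.8, 235.2, 247.4]
tool_rot: [-3.139, -0.004, 2.689]
force: [1.0, -0.2, -3.2]
width: 30.2
gripper_force: 60.9
```

Emit:
{"name": "play_rows", "arguments": {
  "targets": [
    [1,0,0,0,0],
    [1,0,0,0,0],
    [1,0,0,0,0]
  ]
}}

```text
clock: 6.8
eef_pos: [569.6, 230.0, 248.6]
tool_rot: [-3.138, -0.001, 2.685]
force: [1.2, -0.0, -4.0]
width: 30.3
gripper_force: 61.1
```

Run:
```python
from h import *
im,P=cloud('wrist'); np.savez('w3.npz',im=im,P=P); s=ctrl.read_state();print(s['eef_pos'],s['tool_rot'],s['width'],s['force'])
cv2.imwrite('pics/w3.png',im[:,:,::-1])
# socket lower end in tool frame
from scipy.spatial.transform import Rotation as R
T=R.from_euler('xyz',s['tool_rot']).inv().apply(P.reshape(-1,3)-s['eef_pos']).reshape(P.shape)
for a,b in ((32,40),(40,50),(50,60),(60,70),(70,76),(76,84)):
    m=(np.hypot(T[...,0],T[...,1])<40)&(T[...,2]>a)&(T[...,2]<b)
    if m.sum()>20:
        q=T[m][:,:2]; print((a,b),m.sum(),q.min(0).round(1),q.max(0).round(1),circ(q,22.5,(0,0)).round(2))
print(go((577.6,272,200),np.radians(154)))
```

```text
[569.89670071 229.78528644 249.09298395] [-3.13868564e+00 -9.07977302e-04  2.68441505e+00] 30.385014774655893 [-0.58523999 -0.22914566 -2.75779263]
(32, 40) 1098 [ -3.8 -21.6] [22.4 23.6] [-3.04  1.04]
(40, 50) 285 [ -2.3 -18.7] [22.7 22.8] [-0.51  1.13]
(50, 60) 198 [  7.7 -18.9] [22.5 22.5] [-0.34  1.56]
(60, 70) 184 [  9. -18.] [22.5 22.3] [-0.38  1.84]
(70, 76) 94 [  7.5 -18.3] [22.2 23.1] [-0.37  1.98]
(array([1.17, 4.14, 4.9 ]), -0.2)
```

View pics/w3.png

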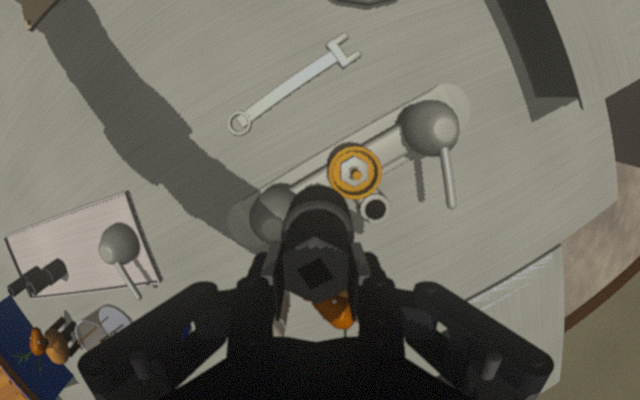

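The well is visible at (355,172) and the held socket at (315,250), so I can measure both from this one picture.

Run:
```python
from h import *
from scipy.spatial.transform import Rotation as R
a=np.load('w3.npz');P=a['P'];s=ctrl.read_state()
T=R.from_euler('xyz',s['tool_rot']).inv().apply(P.reshape(-1,3)-s['eef_pos']).reshape(P.shape)
x,y,z=P[...,0],P[...,1],P[...,2]; c=np.array([577.5,272.])
d=np.hypot(x-c[0],y-c[1]); rim=(z>61.5)&(z<68)&(d<33)&(d>21)
p=P[rim][:,:2]; th=np.arctan2(*(p-c).T[::-1]); r=np.hypot(*(p-c).T)
for f,Rr in ((np.argmax,29.2),(np.argmin,24.2)):
    e=np.array([p[np.flatnonzero(q)[f(r[q])]] for k in range(36) for q in [(th>-np.pi+k*np.pi/18)&(th<-np.pi+(k+1)*np.pi/18)] if q.sum()>3])
    print(len(e),circ(e,Rr,c))
n=(d<20)&(z>52)&(z<58); print('nut',n.sum(),hexfit(P[n][:,:2],0))
for lo,hi in ((-16,-8),(-8,0),(0,10),(10,20),(28,34)):
    m=(np.hypot(T[...,0],T[...,1])<26)&(T[...,2]>lo)&(T[...,2]<hi)
    if m.sum()>20: q=T[m]; print(lo,m.sum(),q.min(0).round(1),q.max(0).round(1),np.median(q,0).round(1))
m=(np.hypot(T[...,0],T[...,1])<22)&(T[...,2]>-18)&(T[...,2]<-6)&(abs(T[...,1])<15.)
q=T[m]; A=np.c_[q[:,:2],np.ones(len(q))]; print('top plane',np.linalg.lstsq(A,q[:,2],rcond=None)[0],hexfit(q[:,:2],0))
# barrel axis fit, tool frame
from scipy.optimize import least_squares
m=(np.hypot(T[...,0],T[...,1])<32)&(T[...,2]>37)&(T[...,2]<76)&(T[...,0]>5); q=T[m]
f=lambda v:np.hypot(q[:,0]-v[0]-v[2]*(q[:,2]-78),q[:,1]-v[1]-v[3]*(q[:,2]-78))-22.5
o=least_squares(f,[0,0,0,0],loss='soft_l1');print('axis at mouth',o.x.round(3),np.std(f(o.x)))
```

```text
36 [577.43480926 272.09095903]
36 [577.55767207 271.99244823]
nut 528 ([(np.float64(30.73781274300464), np.float64(5.0), array([31.1, 30.5, 30.7])), (np.float64(30.743052866996873), np.float64(6.0), array([31.1, 30.4, 30.7])), (np.float64(30.74796861950512), np.float64(4.0), array([31. , 30.6, 30.6]))], ((578.0110473632812, 271.5345458984375), 17.1243953704834))
-16 3841 [-18.5 -25.1 -16. ] [18.2 25.  -8. ] [  2.8  -0.  -11.2]
-8 593 [  6.4 -25.1  -8. ] [18.2 24.9 -0. ] [11.5  0.9 -4.4]
0 441 [  8.4 -21.7   0. ] [18.5 19.6  9.9] [13.5  0.9  4.6]
10 366 [  8.2 -15.9  10. ] [18.3 16.2 20. ] [13.8  0.6 14.8]
28 497 [ -3.  -18.9  28. ] [21.5 23.4 34. ] [13.3  6.7 33.1]
top plane [  0.03180895  -0.01218154 -11.12255616] ([(np.float64(32.48192166414781), np.float64(30.0), array([33.3, 30. , 34.2])), (np.float64(32.542630713492436), np.float64(29.0), array([33.2, 30.3, 34.2])), (np.float64(32.621691212328344), np.float64(31.0), array([33.4, 30.3, 34.1]))], ((-0.06568097323179245, -0.4720742404460907), 18.456785202026367))
axis at mouth [-0.128  2.086  0.016  0.021] 1.7821493125195502
```

Run:
```python
from h import *
print(go((576.7,270.9,150),np.radians(154.3)))
```

```text
(array([1.2 , 4.02, 9.9 ]), -0.5)
```

Emit:
{"name": "play_rows", "arguments": {
  "targets": [
    [1,0.6,2,0,0],
    [1,1.2,4,0,0],
    [1,1.2,4,2,0],
    [1,1.2,4,4.5,0],
    [1,1.2,4,7,0],
    [1,1.2,4,9,0],
    [1,1.2,4,9.9,0],
    [1,1.2,4,9.9,0],
    [1,1.2,4,9.9,0]
  ]
}}

```text
clock: 7.75
eef_pos: [577.9, 272.9, 152.2]
tool_rot: [3.141, 0.001, 2.686]
force: [-0.6, -0.1, -3.0]
width: 30.4
gripper_force: 61.1
```

Emit:
{"name": "play_rows", "arguments": {
  "targets": [
    [1,0,0,0,0],
    [1,0,0,0,0]
  ]
}}

```text
clock: 7.95
eef_pos: [577.7, 273.5, 152.6]
tool_rot: [3.14, 0.001, 2.687]
force: [-0.2, 1.3, -3.4]
width: 30.5
gripper_force: 61.1
```

Run:
```python
from h import *
s=ctrl.read_state(); print(s['force'],s['width'],s['tool_rot'])
print(go((576.7,270.9,150),np.radians(154.3)))
```

```text
[-0.15791058  1.32245211 -3.35110099] 30.515735663833066 [3.13991396e+00 1.22964823e-03 2.68672109e+00]
(array([-0.02, -0.28,  0.26]), -0.4)
```

Emit:
{"name": "play_rows", "arguments": {
  "targets": [
    [1,0,-0.28,0.2,-0.5],
    [1,0,-0.28,0.2,-0.5],
    [1,0,-0.28,0.2,-0.5],
    [1,0,-0.28,0.2,-0.5]
  ]
}}

```text
clock: 8.35
eef_pos: [575.9, 270.8, 149.4]
tool_rot: [3.141, 0.0, 2.695]
force: [0.0, 0.5, -3.5]
width: 30.6
gripper_force: 61.1
```

Run:
```python
from h import *
from scipy.spatial.transform import Rotation as R
for i in range(2): print(go((576.7,270.9,150),np.radians(154.3)))
im,P=cloud('wrist'); s=ctrl.read_state(); print(go((576.7,270.9,150),np.radians(154.3)))
cv2.imwrite('pics/w4.png',im[:,:,::-1]); np.savez('w4.npz',im=im,P=P)
T=R.from_euler('xyz',s['tool_rot']).inv().apply(P.reshape(-1,3)-s['eef_pos']).reshape(P.shape)
from scipy.optimize import least_squares
m=(np.hypot(T[...,0],T[...,1])<27)&(T[...,2]>37)&(T[...,2]<74)&(T[...,0]>5); q=T[m]
f=lambda v:np.hypot(q[:,0]-v[0]-v[2]*(q[:,2]-78),q[:,1]-v[1]-v[3]*(q[:,2]-78))-22.5
o=least_squares(f,[0,0,0,0],loss='soft_l1',f_scale=.5);print('axis at mouth',o.x.round(3),np.std(f(o.x)),len(q))
d=np.hypot(P[...,0]-577.5,P[...,1]-272); m=(d<33)&(P[...,2]>61)&(P[...,2]<68)&(d>24); print(m.sum(),circ(P[m&(d>27)][:,:2],28.3,(577,272)))
```

```text
(array([-0.07,  0.04, -0.06]), 0.1)
(array([-0.07,  0.04, -0.06]), 0.1)
(array([-0.07,  0.04, -0.06]), 0.1)
axis at mouth [-0.686  2.155  0.008  0.024] 1.7736770433171272 839
807 [577.80748534 272.03516648]
```

View pics/w4.png

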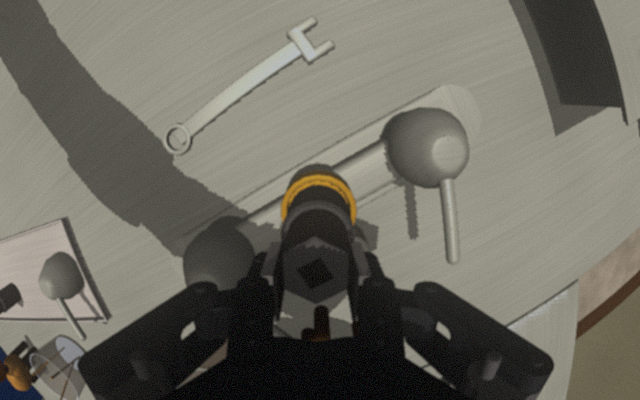

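The ring at (319,195) is centred around the socket barrel. Descending.

Emit:
{"name": "play_rows", "arguments": {
  "targets": [
    [1,0,0,0.4,0],
    [1,0,0,0.8,0],
    [1,0,0,1.1,0],
    [1,0,0,1.3,0],
    [1,0,0,1.3,0],
    [1,0,0,1.3,0]
  ]
}}

```text
clock: 9.0
eef_pos: [575.9, 270.7, 136.3]
tool_rot: [-3.142, -0.0, 2.696]
force: [-0.8, -0.6, -3.4]
width: 30.4
gripper_force: 61.2
```

Emit:
{"name": "play_rows", "arguments": {
  "targets": [
    [1,0,0,0.3,0],
    [1,0,0,0.5,0],
    [1,0,0,0.7,0],
    [1,0,0,0.7,0],
    [1,0,0,0.7,0]
  ]
}}

```text
clock: 9.5
eef_pos: [575.8, 270.8, 129.3]
tool_rot: [-3.142, -0.0, 2.695]
force: [-0.6, 0.4, -3.8]
width: 30.5
gripper_force: 61.1
```

Already past the nut top (mouth at about 51 mm) with no contact force. On down to the seat.

Emit:
{"name": "play_rows", "arguments": {
  "targets": [
    [1,0,0,0.2,0],
    [1,0,0,0.4,0],
    [1,0,0,0.5,0],
    [1,0,0,0.6,0],
    [1,0,0,0.6,0],
    [1,0,0,0.6,0]
  ]
}}

```text
clock: 10.1
eef_pos: [575.8, 270.8, 123.4]
tool_rot: [3.142, -0.0, 2.696]
force: [-0.7, 1.0, -3.7]
width: 30.3
gripper_force: 61.1
```

Emit:
{"name": "play_rows", "arguments": {
  "targets": [
    [1,0,0,0.1,0],
    [1,0,0,0.1,0],
    [1,0,0,0.2,0],
    [1,0,0,0.2,0]
  ]
}}

```text
clock: 10.5
eef_pos: [576.3, 270.8, 123.0]
tool_rot: [3.141, 0.001, 2.695]
force: [-2.1, -1.3, 9.8]
width: 30.6
gripper_force: 62.5
```

Run:
```python
from h import *
from scipy.spatial.transform import Rotation as R
im,P=cloud('wrist'); s=ctrl.read_state()
cv2.imwrite('pics/w5.png',im[:,:,::-1]); print(s['force'],s['eef_pos'],s['tool_rot'])
T=R.from_euler('xyz',s['tool_rot']).inv().apply(P.reshape(-1,3)-s['eef_pos']).reshape(P.shape)
for k in ('w2','w3','w5'):
    if k=='w2':
        Q=np.load('w2.npz')['P']; m=(np.hypot(Q[...,0]-497,Q[...,1]+179)<15)&(abs(Q[...,2]-93)<4); q=Q[m]
    elif k=='w3':
        Q=np.load('w3.npz')['P']; m=(abs(T[...,0])<15)&(abs(T[...,1])<14)&(abs(Q[...,2]-260)<4); q=Q[m]
    else: m=(abs(T[...,0])<15)&(abs(T[...,1])<14)&(abs(T[...,2]+11.5)<4); q=P[m]
    A=np.c_[q[:,:2]-q[:,:2].mean(0),np.ones(len(q))]; r=np.linalg.lstsq(A,q[:,2],rcond=None)[0]; print(k,len(q),r.round(4), np.median(q[:,2]))
```

```text
[-2.86690057 -0.85904366  9.07370594] [576.25023182 270.81361361 123.02627444] [3.14066027e+00 7.88943897e-04 2.69536859e+00]
w2 783 [ 5.20000e-03 -4.10000e-03  9.25434e+01] 92.54368668621518
w3 3103 [2.310000e-02 9.800000e-03 2.602639e+02] 260.3323792556014
w5 3113 [2.630000e-02 1.150000e-02 1.348137e+02] 134.89216877682088
```

View pics/w5.png

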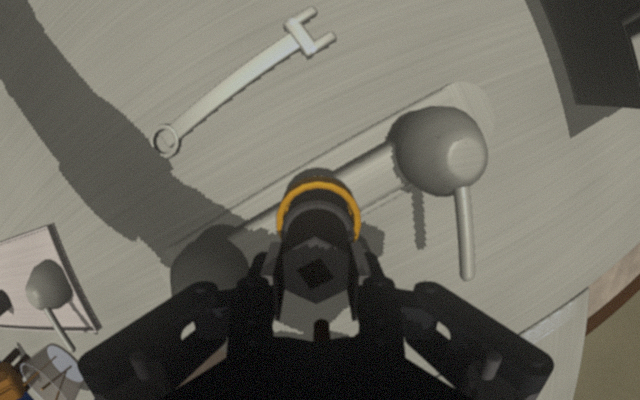

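The socket's top is at 134.9 mm, so its mouth is at 45 mm on the well floor. I'll add a slight extra press to settle it upright.

Emit:
{"name": "play_rows", "arguments": {
  "targets": [
    [1,0,0,0.1,0],
    [1,0,0,0.1,0],
    [1,0,0,0.1,0],
    [1,0,0,0.1,0],
    [1,0,0,0.1,0]
  ]
}}

```text
clock: 11.05
eef_pos: [576.4, 270.9, 123.0]
tool_rot: [3.14, 0.001, 2.695]
force: [-3.2, -1.6, 14.3]
width: 30.7
gripper_force: 63.1
```

Run:
```python
from h import *
from scipy.spatial.transform import Rotation as R
im,P=cloud('wrist'); s=ctrl.read_state(); print(s['force'],s['eef_pos'],s['width'])
T=R.from_euler('xyz',s['tool_rot']).inv().apply(P.reshape(-1,3)-s['eef_pos']).reshape(P.shape)
m=(np.hypot(T[...,0],T[...,1])<13)&(abs(T[...,2]+11.5)<4); q=P[m]
A=np.c_[q[:,:2]-q[:,:2].mean(0),np.ones(len(q))]; print(np.linalg.lstsq(A,q[:,2],rcond=None)[0].round(4),np.median(q[:,2]))
```

```text
[-3.29238698 -1.93233589 14.94581308] [576.4026924  270.87789067 122.94993804] 30.128814613134594
[8.700000e-03 2.290000e-02 1.349672e+02] 134.9564031722574
```

```bash
python3 -c "
from cell import ctrl
print(ctrl.finish_job())"
```

```text
the job is handed in; nothing more can be done
None
```

The large socket fits: it is fully home on the nut, its mouth on the well floor, held within about 1.5° of upright, and the job was handed in at about 11 s; the small and medium sockets were never lifted because the well measured 49 mm and the nut about 30 mm, so they still stand on the tray.

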